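# Set the iris of a stone-inspection light and switch it on

### The arm

A 7-joint arm with a two-finger parallel gripper is mounted at the origin on the work surface. World frame = base frame: x ahead of the robot, y to its left, z up, the work surface at z = 0. Lengths are in m, angles in degrees, forces in N, time in s.
With the tool pointing down it reaches from about 0.4 to 0.9 m from the base axis. Payload 5.6 kg.
Tool frame: the origin (TCP) lies on the front face of the gripper's body, between the roots of the fingers; the fingertips stand 88 mm ahead of it and the grasp point (between the pads) lies 69 mm ahead of it (bot.tip_extent is the distance from the TCP to the fingertips, in m); z points along the fingers, y is the line along which they close (so a half turn about z gives the same grasp; the last joint's range is limited). The gripper opens to 92 mm and grips with 3 to 60 N. Pads are 20 mm wide; open, the fingers measure 128 mm over their backs; the gripper's body (75 mm by 189 mm) begins 69 mm behind the grasp point.
Start: joints at [68.067, 26.786, -0.665, 91.828, 0.344, 61.387, -3.226], TCP at [0.217, -0.613, 0.303] pointing down, gripper open.
Joint ranges: [-144.91, 144.91], [-17.63, 115.5], [-89.93, 88.59], [15.96, 139.68], [-74.01, 254.01], [8.47, 105.57], [-167.45, 167.45]. Speed limits (degrees/s): [147.25, 147.25, 180, 180, 180, 180, 180].

### API

Orientations are given as [roll, pitch, yaw] about the fixed x, y, z axes, in that order (R = Rz(yaw) Ry(pitch) Rx(roll)).
In Python, from bench import bot gives the robot as it stands. The module is installed in compiled form; this text tells all that it offers.
- The arm moves only by the shell command python3 -m pendant 'ROWS' [FORCE]. ROWS is a JSON object of lists of equal length, an entry for each row: "slide": the shift along the tool's x, y, z scaled (see below), a list of three; "rotation": the turn, a rotation vector about the tool's x, y, z scaled (see below), a list of three; "gripper": the gripper's target within -1 to 1 (shut at 1, half-way at 0, fully open at -1). A call has 1 to 20 rows; each row shifts and turns the commanded pose from where the row before left it, along the tool's axes as they then stand; what a row does not reach is not made up. The controller multiplies each number of a shift by 400 mm and each number of a turn by 60 degrees. A row lasts 1/10 s, in which the tool goes at most 50 mm and 8.59 degrees, less where a joint would pass 70% of its speed; a pose out of reach is approached as far as the arm can. A call with a number of a shift or a turn outside -1 to 1 is refused whole. A call with a gripper value outside its range is refused whole. The fingers move at their own pace and stop on an object; FORCE is the grip in N (left out, the last holds). Time passes only in rows, so rows that do not move let the fingers close. It gives the time, the measured TCP pose, the force, the opening and the grip force at its end, in the units of the state.
- bot.read_state(): the state, without advancing time (a new reading comes with each control period).
- bot.get_image(name): name is "scene" or "top" or "wrist"; returns a dict with "frame" (480x640x3 uint8, red, green, blue), "depth" (480x640 float32, m along the optical axis (not along the pixel's ray), 0 where there is no reading), "intrinsics" (3x3 intrinsics, pixels), "R" (3x3) and "t" (3): a world point X has camera coordinates R X + t. Camera axes: x right, y down, z forward; pixel columns grow to the right and rows downward; lengths in m; the calibration is good to about 2 mm. The wrist camera is an equidistant fisheye: a pixel r from the principal point sees the ray r / f radians off the axis. A picture is of the moment at which its call begins.
- bot.finish_job(): hands the job in; it is judged then, once.
The state is a dict: "clock": time; "joint_positions": joint angles; "qd": joint speeds; "effort": joint torques, N m; "tcp_pos": TCP position; "tcp_rot": TCP orientation; "force": force on the tool from outside, world axes, zero at the start; "torque": the same for the moment, N m; "gripper_width": finger opening in m; "grip_force": force on a finger pad.
Only numpy, scipy, OpenCV 4.12 (cv2) and the standard library are available. Lean on these libraries where they do the work, as an engineer would, in place of code of your own. Each camera call takes 0.05 s, during which the arm holds its last target. There are 200 camera calls.

### The job

Get the round black light base ready for looking at the green stone: with the fingertips push the upright yellow lever of its iris ring around until its yellow pointer lines up with the red mark on the scale, then press the green button of the separate lamp switch fully down and let it come up again. Do not lift, tip or shove the light base, and leave the stone and everything else on the bench where they are.

Things in the scene. Friction and masses are not known exactly. Their poses are not given: they have to be found in the camera images.
- lamp: round black light base, 220 mm across, 45 mm high, loose on the bench (slides at 3 to 6 N from the side). Origin: centre of its underside, on the axis of the iris ring. Its own -x is the middle of the scale: white ticks every 10 degrees, 80 degrees to either side. On top a white window 88 mm across and around it the aluminium iris ring, 132 mm across, tops 60 mm above the bench
- iris (a joint): angle of the iris ring with its lever, rad; 0 when the lever points along the base's own -x axis, grows counter-clockwise seen from above; stops at -1.25 and +1.25. It stays where it is left; about 1 N at the lever turns it, either way. The lever starts clockwise of the red mark (at a lower value) by 0.7 to 1.9 rad
- lever_knob (a point): top of the lever: a yellow upright round post, 12 mm across, 70 mm from the ring's axis, top 105 mm above the bench, free to push from 62 mm above the bench to the top
- pointer_tip (a point): outer tip of the yellow pointer on the ring, 90 mm from the axis, on the same radius as the lever, 5 mm wide, 50 mm above the bench
- red_mark (a point): inner end of the red mark on the scale, 90 mm from the axis, 50 mm above the bench; the mark is a flat bar 8 mm wide and 18 mm long pointing outward. The pointer tip coincides with this point when it is lined up. The mark cannot be pushed
- switch_top (a point): centre of the top of the green button, 36 mm across, in a black housing 52 mm across and 12 mm high, the button's top 22 mm above the bench, fixed to the bench, to the left or right of the light base
- switch (a joint): travel of the button, m: 0 up, 0.006 fully down; springs back by itself; fully down takes 5 N, straight down
- stone: green stone, 28 mm across and 11 mm high, lying loose in the middle of the window; origin: centre of its underside
- jar: amber jar, 48 mm across and 85 mm high, on the opposite side to the switch; origin: centre of its underside
- flux: small white jar with a blue label, 40 mm across and 75 mm high, beyond the light base; origin: centre of its underside
- phone: phone lying flat, 150 x 72 x 9 mm, beyond the light base; origin: centre of its underside
- pliers: blue-handled cutters lying flat, 137 x 56 mm, 14 mm high, long along their x; origin: on the bench at the pivot end of the handles
- pen: marker pen lying flat, 135 mm long along its x, 13 mm thick; origin: on the bench under its middle, 18 mm from its true centre
- cup: open brown wooden cup, 70 mm across and 75 mm high, beyond the light base; origin: centre of its underside

How it is judged (in metres and radians):
On the way, in this order (a step that is already met when the one before it is completed fails the run):
1. the pointer rests on the red mark (distance between pointer_tip and red_mark below 0.0045 m and velocity of joint iris between -0.05 and 0.05 rad/s), for 0.3 s.
2. the button is pressed down with the pointer on the mark (value of joint switch above 0.0045 m and distance between pointer_tip and red_mark below 0.0045 m), for 0.05 s.
At the end, for the whole second after the job is handed in: Pointer tip within 4.5 mm of the inner end of the red mark and still; then the button pressed (4.5 of its 6 mm) and up again; the light base flat, within 30 mm of where it was, the stone within 15 mm of its middle, no other thing moved over 20 mm (all of step 1 and value of joint switch below 0.0015 m and height (world z) of lamp below 0.004 m and angle between lamp's own z axis and vertical below 0.03 rad and distance of lamp from where it was at the start of the episode below 0.03 m and linear speed of lamp below 0.01 m/s and horizontal distance between stone and lamp below 0.015 m and distance of each of jar, flux, phone, pliers, pen, cup from where it was at the start of the episode below 0.02 m); the robot touches nothing.
It fails at once if the light base is lifted or tipped (height (world z) of lamp above 0.008 m or angle between lamp's own z axis and vertical above 0.1 rad).
It fails at once if the light base is shoved more than 30 mm over the bench (distance of lamp from where it was at the start of the episode above 0.03 m).
It fails at once if the stone is moved off its place on the window (15 mm) or lifted (horizontal distance between stone and lamp above 0.015 m or z of stone in the frame of lamp above 0.07 m).
It fails at once if a jar, the phone, the cutters, the pen or the cup is moved more than 20 mm (distance of any of jar, flux, phone, pliers, pen, cup from where it was at the start of the episode above 0.02 m).
It also fails if it takes over 48 s, if anything falls off the work surface, if the arm or the gripper's body presses on something with over 40 N, if the wrist force passes 120 N, or if a joint passes its speed limit or range.

## Working session

There is one attempt and no reset: what is moved stays moved. The work goes in short steps, Python scripts to look and compute and a shell command to move; the robot and the scene stay as the last step left them, time stands still between calls to the robot, and variables do not carry over. Pictures are saved under pics/ and viewed, at most 10 in all, crops included, and the job is handed in when it is done.

```bash
mkdir -p pics
python3 - <<'E'
from bench import bot
import cv2,pickle
d={n:bot.get_image(n) for n in("scene","top")}
pickle.dump(d,open("d0.pkl","wb"))
for n in d: cv2.imwrite(f"pics/{n}0.png",d[n]["frame"][:,:,::-1]);print(n,d[n]["intrinsics"],d[n]["R"],d[n]["t"])
s=bot.read_state();print(s["clock"],s["tcp_pos"],s["tcp_rot"],s["gripper_width"])
E
```

```text
scene [[556.01480848   0.         320.80420672]
 [  0.         556.01480848 234.17831713]
 [  0.           0.           1.        ]] [[-0.20165567  0.9793044   0.01725946]
 [ 0.55782357  0.12931424 -0.81982357]
 [-0.80508872 -0.15569434 -0.57235602]] [ 0.09751762 -0.23912844  1.67972301]
top [[571.17246667   0.         315.12251019]
 [  0.         571.17246667 244.97183749]
 [  0.           0.           1.        ]] [[-0.02530774 -0.99966875  0.00468121]
 [-0.98452142  0.02411135 -0.17359785]
 [ 0.17342748 -0.00900212 -0.9848055 ]] [-0.00456041  0.54380193  0.99019554]
0.1 [ 0.21647404 -0.61250075  0.30185101] [-1.79911270e+02  7.11859396e-03  1.94668549e+01] 0.09211500782366996
```

View pics/top0.png

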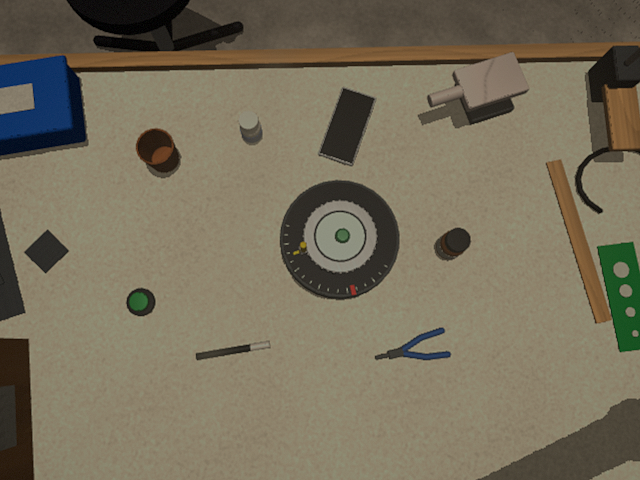

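View pics/scene0.png

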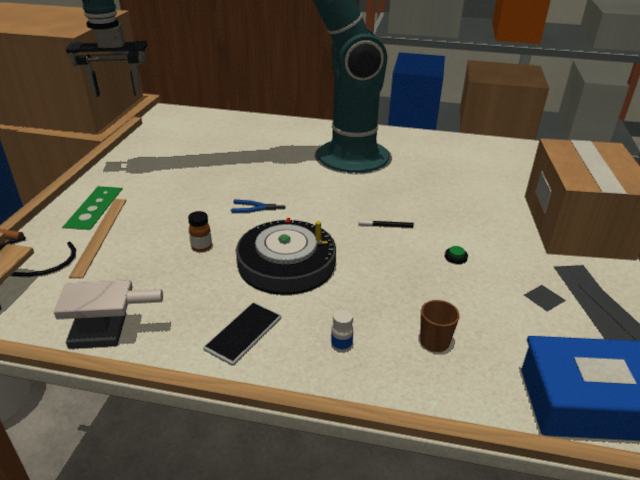

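The top view shows the lamp at (340,239), the lever and pointer at about (300,248), the red mark at (352,290), the switch at (140,301), the jar at (455,242), the pen at (233,350) and the cutters at (415,345). The scene view shows the same things from the far side, with the lever at (319,230) and the red mark at (289,220).

```bash
cat > h.py <<'E'
import numpy as np,cv2
def ray(im,u,v):
    K,R,t=im["intrinsics"],im["R"],im["t"]
    return -R.T@t, R.T@np.linalg.solve(K,[u,v,1.])
def onz(im,p,z):
    o,d=ray(im,*p); return (o+d*(z-o[2])/d[2])
def two(a,pa,b,pb):
    o1,d1=ray(a,*pa);o2,d2=ray(b,*pb)
    s=np.linalg.lstsq(np.c_[d1,-d2],o2-o1,rcond=None)[0]
    p,q=o1+s[0]*d1,o2+s[1]*d2
    return (p+q)/2,np.linalg.norm(p-q)
def mask(im,lo,hi,box):
    hsv=cv2.cvtColor(im["frame"],cv2.COLOR_RGB2HSV)
    m=cv2.inRange(hsv,np.array(lo),np.array(hi)); k=np.zeros_like(m);x0,y0,x1,y1=box;k[y0:y1,x0:x1]=m[y0:y1,x0:x1];return k
def cen(m):
    ys,xs=np.nonzero(m);return np.array([xs.mean(),ys.mean()]),len(xs),(xs.min(),ys.min(),xs.max(),ys.max())
E
python3 - <<'E'
import pickle,cv2,numpy as np
from h import *
np.set_printoptions(precision=4,suppress=True)
d=pickle.load(open("d0.pkl","rb"));T,S=d["top"],d["scene"]
bt,bs=(270,170,410,310),(225,205,345,300)
for n,lo,hi in(("yellow",(20,120,80),(35,255,255)),("green",(40,50,50),(90,255,255))):
    a=cen(mask(T,lo,hi,bt));b=cen(mask(S,lo,hi,bs));print(n,a,b,two(T,a[0],S,b[0]))
for n,im,bx in(("T",T,bt),("S",S,bs)):
    r=cen(mask(im,(0,140,60),(8,255,255),bx));print("red",n,r,onz(im,r[0],.05))
a=cen(mask(T,(40,80,40),(90,255,255),(120,280,165,325)));b=cen(mask(S,(40,80,40),(90,255,255),(435,235,475,270)));print("button",a,b,two(T,a[0],S,b[0]),onz(T,a[0],.022),onz(S,b[0],.022))
# window white ellipse + light-ring ellipse
for im,bx in((T,bt),(S,bs)):
    m=mask(im,(0,0,95),(179,80,255),bx); 
    if im is T:
        k=np.zeros_like(m);cv2.circle(k,(340,237),44,255,-1);m&=k
    c=max(cv2.findContours(m,cv2.RETR_EXTERNAL,cv2.CHAIN_APPROX_NONE)[0],key=cv2.contourArea)
    e=cv2.fitEllipse(cv2.convexHull(c));print("ring",e,onz(im,e[0],.06))
cv2.imwrite("pics/c.png",np.hstack([cv2.resize(T["frame"][175:305,270:410],None,fx=2.8,fy=3.5),cv2.resize(S["frame"][205:295,225:345],(392,455))])[:,:,::-1])
dp=T["depth"];print(dp[239,340],dp[301,140])
E
```

```text
yellow (array([299.8246, 247.5614]), 57, (np.int64(293), np.int64(241), np.int64(305), np.int64(254))) (array([318.8923, 231.5538]), 65, (np.int64(316), np.int64(221), np.int64(327), np.int64(243))) (array([0.5343, 0.007 , 0.0798]), np.float64(0.0043803964213285015))
green (array([341.9627, 235.3913]), 161, (np.int64(335), np.int64(229), np.int64(349), np.int64(242))) (array([283.9868, 238.2895]), 76, (np.int64(279), np.int64(234), np.int64(289), np.int64(242))) (array([ 0.5567, -0.067 ,  0.0656]), np.float64(0.0011183532381377882))
red T (array([352.5, 289.5]), 50, (np.int64(350), np.int64(285), np.int64(355), np.int64(294))) [ 0.4606 -0.0829  0.05  ]
red S (array([287.6667, 220.1667]), 18, (np.int64(286), np.int64(218), np.int64(289), np.int64(222))) [ 0.4632 -0.0837  0.05  ]
button (array([138.1859, 301.1218]), 312, (np.int64(129), np.int64(292), np.int64(148), np.int64(311))) (array([456.5844, 251.5065]), 154, (np.int64(449), np.int64(246), np.int64(465), np.int64(257))) (array([0.4523, 0.308 , 0.017 ]), np.float64(0.0021492322480489677)) [0.4518 0.3077 0.022 ] [0.4598 0.3062 0.022 ]
ring ((339.7728271484375, 235.97825622558594), (71.95980072021484, 73.94750213623047), 106.25218963623047) [ 0.5567 -0.0628  0.06  ]Traceback (most recent call last):
  File "<stdin>", line 17, in <module>
cv2.error: OpenCV(4.12.0) /io/opencv/modules/imgproc/src/shapedescr.cpp:361: error: (-201:Incorrect size of input array) There should be at least 5 points to fit the ellipse in function 'fitEllipseNoDirect'
```

```bash
python3 -m pendant '{"slide":[[0.079,-0.081,0],[0.079,-0.081,0],[0.079,-0.081,0],[0.079,-0.081,0],[0.079,-0.081,0],[0.079,-0.081,0],[0.079,-0.081,0],[0.079,-0.081,0],[0.079,-0.081,0],[0.079,-0.081,0],[0.079,-0.081,0],[0.079,-0.081,0],[0.079,-0.081,0],[0.079,-0.081,0],[0.079,-0.081,0]],"rotation":[[0,0,0],[0,0,0],[0,0,0],[0,0,0],[0,0,0],[0,0,0],[0,0,0],[0,0,0],[0,0,0],[0,0,0],[0,0,0],[0,0,0],[0,0,0],[0,0,0],[0,0,0]],"gripper":[0.48,0.48,0.48,0.48,0.48,0.48,0.48,0.48,0.48,0.48,0.48,0.48,0.48,0.48,0.48]}'
python3 -m pendant '{"slide":[[0,0,0],[0,0,0],[0,0,0],[0,0,0],[0,0,0],[0,0,0],[0,0,0],[0,0,0],[0,0,0],[0,0,0],[0,0,0],[0,0,0],[0,0,0]],"rotation":[[0,0,-0.134],[0,0,-0.134],[0,0,-0.134],[0,0,-0.134],[0,0,-0.134],[0,0,-0.134],[0,0,-0.134],[0,0,-0.134],[0,0,-0.134],[0,0,-0.134],[0,0,-0.134],[0,0,0],[0,0,0]],"gripper":[0.48,0.48,0.48,0.48,0.48,0.48,0.48,0.48,0.48,0.48,0.48,0.48,0.48]}'
python3 - <<'E'
from bench import bot
import cv2,pickle
d={n:bot.get_image(n) for n in("wrist","top")}
pickle.dump(d,open("d1.pkl","wb"))
cv2.imwrite("pics/w1.png",d["wrist"]["frame"][:,:,::-1])
s=bot.read_state();print(s["clock"],s["tcp_pos"],s["tcp_rot"],s["gripper_width"],d["wrist"]["intrinsics"],d["wrist"]["R"],d["wrist"]["t"])
E
```

```text
clock: 1.6
tcp_pos: [0.5019, 0.0049, 0.3025]
tcp_rot: [180.0, 0.0, 19.5]
force: [0.7, -0.9, 0.7]
gripper_width: 0.024
grip_force: 0.0
clock: 2.9
tcp_pos: [0.5014, 0.0031, 0.3024]
tcp_rot: [-180.0, -0.0, 107.7]
force: [-0.2, -0.9, -1.2]
gripper_width: 0.0241
grip_force: 0.0
3.0 [0.50150277 0.00324933 0.30255136] [-1.79985646e+02  7.16843896e-05  1.07765542e+02] 0.023969482835929447 [[371.64829954   0.         313.58325214]
 [  0.         371.64829954 241.56495924]
 [  0.           0.           1.        ]] [[ 0.95219039  0.30550338 -0.00107166]
 [ 0.2938909  -0.91502743  0.27632037]
 [ 0.08343621 -0.26342455 -0.96106499]] [-0.47820725 -0.17690729  0.34994194]
```

View pics/w1.png

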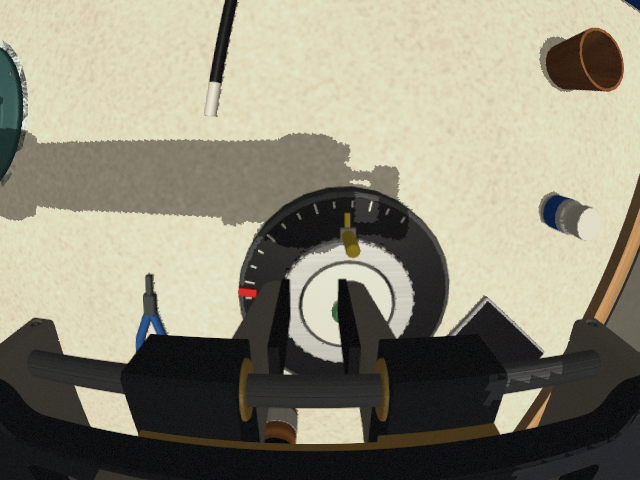

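The wrist view shows the pointer tip at (347,213), the lever top at about (353,251), the red bar with its inner end at about (257,293), and the window centred at about (347,303).

```bash
cat >> h.py <<'E'
def wz(im,p,z):
    K,R,t=im["intrinsics"],im["R"],im["t"]
    v=(np.array(p,float)-K[:2,2])/K[0,0];r=np.linalg.norm(v)
    d=R.T@np.r_[v/r*np.sin(r),np.cos(r)];o=-R.T@t
    return o+d*(z-o[2])/d[2]
E
python3 - <<'E'
import pickle
from h import *
np.set_printoptions(precision=4,suppress=True)
W=pickle.load(open("d1.pkl","rb"))["wrist"];T=pickle.load(open("d0.pkl","rb"))["top"]
m=mask(W,(20,120,60),(35,255,255),(330,195,375,270))
ys,xs=np.nonzero(m);print("yellow",cen(m)[1:])
for y in range(208,262,3): print(y,xs[ys==y].min() if (ys==y).any() else 0,xs[ys==y].max() if (ys==y).any() else 0,end="; ")
r=mask(W,(0,150,80),(8,255,255),(225,270,275,315));a=cen(r);print("\nred",a);rc=wz(W,a[0],.05)
print("redc",rc,"inner end",wz(W,(a[2][2]+.5,a[0][1]),.05),"top-cam",onz(T,(352.5,289.5),.05))
# lamp outer rim from top cam: dark disc, fit top circle at z .045
g=mask(T,(0,0,0),(179,255,70),(270,170,410,310));c=max(cv2.findContours(g,0,1)[0],key=cv2.contourArea);e=cv2.fitEllipse(cv2.convexHull(c));print("rim",e,onz(T,e[0],.045),onz(T,e[0],.03))
# ring circle in wrist/top: light pixels projected to z=.06, circle fit of outer edge
k=mask(T,(0,0,95),(179,80,255),(296,192,384,280));cc=max(cv2.findContours(k,0,1)[0],key=cv2.contourArea)[:,0]
P=np.array([onz(T,p,.06)[:2] for p in cc])
from scipy.optimize import least_squares
f=least_squares(lambda q:np.hypot(P[:,0]-q[0],P[:,1]-q[1])-q[2],[.557,-.064,.066],loss="soft_l1",f_scale=.002).x;print("ringT",f)
k=mask(W,(0,0,95),(179,60,255),(285,235,415,345));cc=max(cv2.findContours(k,0,1)[0],key=cv2.contourArea)[:,0]
P=np.array([wz(W,p,.06)[:2] for p in cc]);
P=P[(np.hypot(*(P-f[:2]).T)>.060)&(np.hypot(*(P-f[:2]).T)<.072)]
f=least_squares(lambda q:np.hypot(P[:,0]-q[0],P[:,1]-q[1])-q[2],[.557,-.064,.066],loss="soft_l1",f_scale=.002).x;print("ringW",f,len(P))
for n,p,z in(("tip",(347.5,213),.05),("knob",(353,251),.105)):
    q=wz(W,p,z);v=q[:2]-f[:2];print(n,q,np.hypot(*v),np.degrees(np.arctan2(*v[::-1])))
v=rc[:2]-f[:2];print("red",np.hypot(*v),np.degrees(np.arctan2(*v[::-1])))
E
```

```text
yellow (419, (np.int64(342), np.int64(213), np.int64(359), np.int64(256)))
208 0 0; 211 0 0; 214 344 349; 217 344 349; 220 344 349; 223 344 350; 226 344 350; 229 0 0; 232 344 352; 235 342 353; 238 343 355; 241 343 356; 244 344 357; 247 346 358; 250 346 359; 253 347 359; 256 349 355; 259 0 0; 
red (array([247.3822, 291.9045]), 157, (np.int64(238), np.int64(287), np.int64(256), np.int64(297)))
redc [ 0.4605 -0.0849  0.05  ] inner end [ 0.4692 -0.082   0.05  ] top-cam [ 0.4606 -0.0829  0.05  ]
rim ((338.80706787109375, 239.45816040039062), (118.55055236816406, 118.98078918457031), 51.3089599609375) [ 0.5531 -0.0616  0.045 ] [ 0.5559 -0.0624  0.03  ]
ringT [ 0.5575 -0.0628  0.0649]
ringW [ 0.5574 -0.0635  0.0651] 270
tip [0.5286 0.0203 0.05  ] 0.08864011350611364 108.96465707755742
knob [0.5345 0.0019 0.105 ] 0.06931066259876878 109.26289281181967
red 0.09919102233624592 -167.55217846265825
```

```bash
python3 -m pendant '{"slide":[[-0.026,0.078,0],[0,0,0.06],[0,0,0.06],[0,0,0.06],[0,0,0.05],[0,0,0],[0,0,0],[0,0,0]],"rotation":[[0,0,-0.02],[0,0,0],[0,0,0],[0,0,0],[0,0,0],[0,0,0],[0,0,0],[0,0,0]],"gripper":[0.48,0.48,0.48,0.48,0.48,0.48,0.48,0.48]}'
python3 - <<'E'
from bench import bot
import cv2
d=bot.get_image("wrist");cv2.imwrite("pics/w2.png",d["frame"][150:400,200:450,::-1].repeat(2,0).repeat(2,1))
E
```

```text
clock: 3.8
tcp_pos: [0.5352, 0.0032, 0.2118]
tcp_rot: [179.9, 0.0, 109.1]
force: [0.8, 0.9, 0.6]
gripper_width: 0.0239
grip_force: 0.0
```

View pics/w2.png

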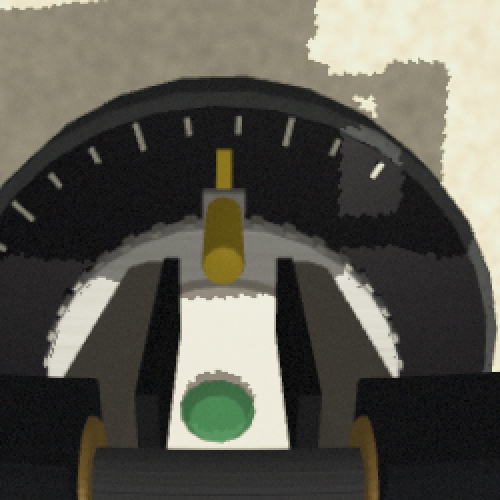

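The lever top, at (222,265) in the crop, sits centred between the fingers and the pointer is clear of them, so I descend and push along the arc.

```bash
python3 -m pendant '{"slide":[[0,0,0.04],[0,0,0.04],[0,0,0.04],[0,0,0],[0,0,0]],"rotation":[[0,0,0],[0,0,0],[0,0,0],[0,0,0],[0,0,0]],"gripper":[0.48,0.48,0.48,0.48,0.48]}'
python3 -m pendant '{"slide":[[-0.0004,-0.0122,0],[-0.0004,-0.0122,0],[-0.0004,-0.0122,0],[-0.0004,-0.0122,0],[0,0,0]],"rotation":[[0,0,-0.0667],[0,0,-0.0667],[0,0,-0.0667],[0,0,-0.0667],[0,0,0]],"gripper":[0.48,0.48,0.48,0.48,0.48]}'
```

```text
clock: 4.35
tcp_pos: [0.5341, 0.0032, 0.1618]
tcp_rot: [-179.9, -0.1, 109.1]
force: [0.0, -0.5, 0.5]
gripper_width: 0.0236
grip_force: 0.0
clock: 4.85
tcp_pos: [0.5172, -0.0059, 0.1632]
tcp_rot: [180.0, 0.0, 125.1]
force: [0.1, -0.1, 0.3]
gripper_width: 0.0238
grip_force: 0.0
```

```bash
python3 -m pendant '{"slide":[[-0.0004,-0.0122,0],[-0.0004,-0.0122,0],[-0.0004,-0.0122,0],[-0.0004,-0.0122,0],[-0.0004,-0.0122,0],[-0.0004,-0.0122,0],[-0.0004,-0.0122,0],[-0.0004,-0.0122,0],[-0.0004,-0.0122,0],[-0.0004,-0.0122,0],[-0.0004,-0.0122,0],[-0.0004,-0.0122,0],[-0.0004,-0.0122,0],[-0.0004,-0.0122,0],[-0.0004,-0.0122,0],[0,0,0],[0,0,0]],"rotation":[[0,0,-0.0667],[0,0,-0.0667],[0,0,-0.0667],[0,0,-0.0667],[0,0,-0.0667],[0,0,-0.0667],[0,0,-0.0667],[0,0,-0.0667],[0,0,-0.0667],[0,0,-0.0667],[0,0,-0.0667],[0,0,-0.0667],[0,0,-0.0667],[0,0,-0.0667],[0,0,-0.0667],[0,0,0],[0,0,0]],"gripper":[0.48,0.48,0.48,0.48,0.48,0.48,0.48,0.48,0.48,0.48,0.48,0.48,0.48,0.48,0.48,0.48,0.48]}'
cat > m.py <<'E'
from bench import bot
from h import *
import sys
W=bot.get_image("wrist");np.set_printoptions(precision=4,suppress=True)
cv2.imwrite(sys.argv[1],W["frame"][100:400,160:480,::-1].repeat(2,0).repeat(2,1))
h=cv2.cvtColor(W["frame"],cv2.COLOR_RGB2HSV)
C=np.array([.5573,-.0632])
for n,lo,hi in(("yel",(20,110,50),(35,255,255)),("red",(0,140,60),(8,255,255))):
    ys,xs=np.nonzero(cv2.inRange(h,np.array(lo),np.array(hi)))
    P=np.array([wz(W,p,.05)[:2] for p in zip(xs,ys)])-C
    r=np.hypot(*P.T);a=np.degrees(np.arctan2(P[:,1],P[:,0]))%360
    k=(r>.074)&(r<.112)
    print(n,k.sum(),[(b,round(float(a[k&(r>b)&(r<=b+.005)].mean()),2),int((k&(r>b)&(r<=b+.005)).sum())) for b in np.arange(.075,.11,.005).round(3) if (k&(r>b)&(r<=b+.005)).any()])
E
python3 m.py pics/w3.png
```

```text
clock: 6.55
tcp_pos: [0.4878, -0.0693, 0.1628]
tcp_rot: [-180.0, 0.0, -175.0]
force: [-0.7, -0.9, -1.1]
gripper_width: 0.0235
grip_force: 0.0
yel 1066 [(np.float64(0.075), 164.98, 204), (np.float64(0.08), 165.46, 211), (np.float64(0.085), 174.31, 195), (np.float64(0.09), 147.06, 132), (np.float64(0.095), 138.28, 82), (np.float64(0.1), 144.0, 92), (np.float64(0.105), 144.88, 77), (np.float64(0.11), 148.39, 40)]
red 539 [(np.float64(0.09), 192.51, 132), (np.float64(0.095), 192.53, 140), (np.float64(0.1), 192.48, 146), (np.float64(0.105), 192.45, 121)]
```

View pics/w3.png

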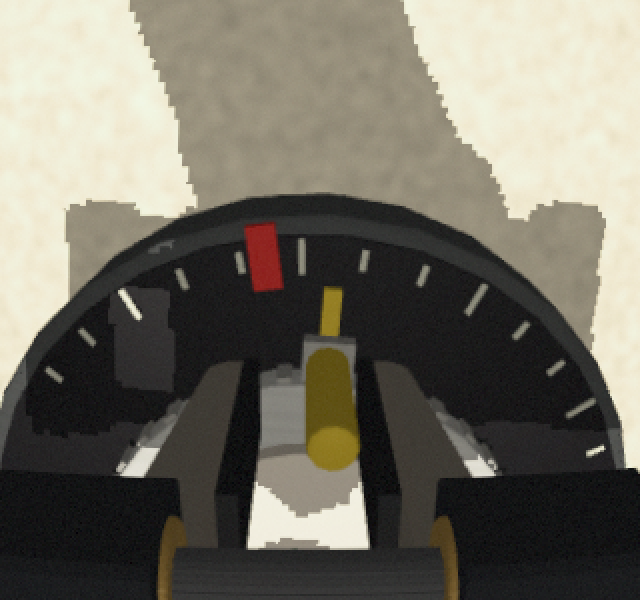

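The pointer tip is at about (332,290) in the crop, the red bar's inner end at (267,290), and the trailing finger touches the lever. The pointer still has about 12° to go.

```bash
sed -i 's/k=(r>.074)&(r<.112)/k=(r>.074)\&(r<(.092 if n=="yel" else .112))\&(a>172)\&(a<205)/; s/(20,110,50)/(20,150,60)/' m.py; python3 m.py pics/w4.png
python3 -m pendant '{"slide":[[-0.0002,-0.0061,0],[-0.0002,-0.0061,0],[-0.0002,-0.0061,0],[-0.0002,-0.0061,0],[-0.0002,-0.0061,0],[0,0,0],[0,0,0]],"rotation":[[0,0,-0.0333],[0,0,-0.0333],[0,0,-0.0333],[0,0,-0.0333],[0,0,-0.0333],[0,0,0],[0,0,0]],"gripper":[0.48,0.48,0.48,0.48,0.48,0.48,0.48]}'
python3 m.py pics/w5.png
```

```text
yel 243 [(np.float64(0.075), 181.29, 59), (np.float64(0.08), 181.44, 84), (np.float64(0.085), 181.27, 85), (np.float64(0.09), 181.53, 15)]
red 533 [(np.float64(0.09), 192.49, 128), (np.float64(0.095), 192.53, 143), (np.float64(0.1), 192.47, 142), (np.float64(0.105), 192.45, 120)]
clock: 7.35
tcp_pos: [0.4899, -0.081, 0.1627]
tcp_rot: [-180.0, 0.0, -164.9]
force: [-0.3, -0.5, -1.1]
gripper_width: 0.024
grip_force: 0.1
yel 224 [(np.float64(0.075), 190.77, 50), (np.float64(0.08), 190.66, 84), (np.float64(0.085), 190.68, 84), (np.float64(0.09), 189.7, 6)]
red 520 [(np.float64(0.09), 192.7, 126), (np.float64(0.095), 192.56, 136), (np.float64(0.1), 192.54, 143), (np.float64(0.105), 192.52, 115)]
```

```bash
python3 -m pendant '{"slide":[[-0.0001,-0.003,0],[-0.0001,-0.003,0],[0,0,0],[0,0,0],[0,0,0]],"rotation":[[0,0,-0.016],[0,0,-0.016],[0,0,0],[0,0,0],[0,0,0]],"gripper":[0.48,0.48,0.48,0.48,0.48]}'
python3 m.py pics/w6.png
```

```text
clock: 7.9
tcp_pos: [0.4906, -0.0835, 0.1627]
tcp_rot: [-180.0, 0.0, -163.0]
force: [-0.1, 1.1, 0.5]
gripper_width: 0.0238
grip_force: 0.3
yel 222 [(np.float64(0.075), 192.79, 48), (np.float64(0.08), 192.8, 86), (np.float64(0.085), 192.71, 84), (np.float64(0.09), 192.44, 4)]
red 515 [(np.float64(0.09), 192.46, 114), (np.float64(0.095), 192.49, 138), (np.float64(0.1), 192.53, 143), (np.float64(0.105), 192.5, 120)]
```

```bash
python3 -m pendant '{"slide":[[0,0.007,0],[0,0,0],[0,0,-0.05],[0,0,-0.08],[0,0,-0.1],[0,0,-0.07],[0,0,0],[0,0,0]],"rotation":[[0,0,0],[0,0,0],[0,0,0],[0,0,0],[0,0,0],[0,0,0],[0,0,0],[0,0,0]],"gripper":[0.48,0.48,0.48,0.48,0.48,0.48,0.48,0.48]}'
python3 m.py pics/w7.png
python3 -m pendant '{"slide":[[-0.0217,0.107,0],[-0.0217,0.107,0],[-0.0217,0.107,0],[-0.0217,0.107,0],[-0.0217,0.107,0],[-0.0217,0.107,0],[-0.0217,0.107,0],[-0.0217,0.107,0],[-0.0217,0.107,0],[0,0,0],[0,0,0]],"rotation":[[0,0,0],[0,0,0],[0,0,0],[0,0,0],[0,0,0],[0,0,0],[0,0,0],[0,0,0],[0,0,0],[0,0,0],[0,0,0]],"gripper":[1,1,1,1,1,1,1,1,1,1,1]}'
cat > b.py <<'E'
from bench import bot
from h import *
W=bot.get_image("wrist");T=bot.get_image("top");np.set_printoptions(precision=4,suppress=True)
cv2.imwrite("pics/w8.png",np.hstack([W["frame"][::,::],T["frame"]])[:,:,::-1][::2,::2].repeat(1,0))
h=cv2.cvtColor(W["frame"],cv2.COLOR_RGB2HSV)
m=cv2.inRange(h,np.array((45,80,40)),np.array((85,255,255)))
n,l,st,ce=cv2.connectedComponentsWithStats(m)
for i in range(1,n):
    if st[i,4]>60: print(st[i],ce[i],wz(W,ce[i],.022))
s=bot.read_state();print(s["tcp_pos"],s["tcp_rot"],s["force"])
E
python3 b.py
```

```text
clock: 8.75
tcp_pos: [0.4897, -0.0812, 0.2827]
tcp_rot: [-179.9, 0.0, -163.0]
force: [-0.9, 0.3, -0.4]
gripper_width: 0.0242
grip_force: 0.0
yel 97 [(np.float64(0.075), 193.14, 17), (np.float64(0.08), 192.78, 36), (np.float64(0.085), 192.84, 37), (np.float64(0.09), 193.31, 5)]
red 218 [(np.float64(0.09), 192.72, 47), (np.float64(0.095), 192.43, 60), (np.float64(0.1), 192.43, 60), (np.float64(0.105), 192.53, 51)]
clock: 9.9
tcp_pos: [0.4502, 0.3112, 0.2811]
tcp_rot: [-180.0, -0.2, -162.7]
force: [-0.3, 0.3, 0.2]
gripper_width: 0.0002
grip_force: 0.0
[ 291  202   37   38 1093] [309.1299 220.5224] [0.4505 0.3056 0.022 ]
[0.4516 0.309  0.2814] [-179.9211   -0.1285 -163.0049] [-0.3374 -0.7193 -1.6318]
```

View pics/w8.png

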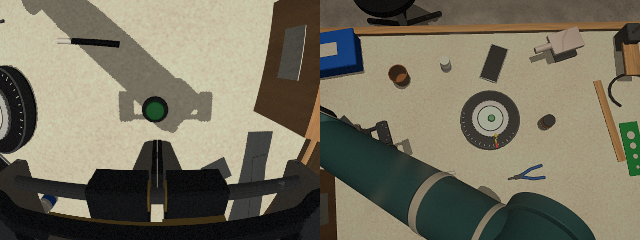

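The left half shows the green button at (154,109), just ahead of the closed fingertips. The right half shows the pointer on the red mark at (496,143), with the lamp and the other things where they were.

```bash
python3 -m pendant '{"slide":[[0.004,-0.008,0.1],[0,0,0.1],[0,0,0.1],[0,0,0.08],[0,0,0.02],[0,0,0],[0,0,0]],"rotation":[[0,0,0],[0,0,0],[0,0,0],[0,0,0],[0,0,0],[0,0,0],[0,0,0]],"gripper":[1,1,1,1,1,1,1]}'
```

```text
clock: 10.7
tcp_pos: [0.4518, 0.3068, 0.124]
tcp_rot: [180.0, 0.1, -163.0]
force: [-0.5, 0.7, 0.6]
gripper_width: 0.0002
grip_force: 0.0
```

```bash
python3 -m pendant '{"slide":[[0,0,0.01],[0,0,0.01],[0,0,0.01],[0,0,0.008],[0,0,0],[0,0,0]],"rotation":[[0,0,0],[0,0,0],[0,0,0],[0,0,0],[0,0,0],[0,0,0]],"gripper":[1,1,1,1,1,1]}'
python3 -m pendant '{"slide":[[0,0,0.005],[0,0,0],[0,0,0]],"rotation":[[0,0,0],[0,0,0],[0,0,0]],"gripper":[1,1,1]}'
```

```text
clock: 11.3
tcp_pos: [0.4512, 0.3069, 0.1077]
tcp_rot: [-180.0, 0.0, -162.9]
force: [0.9, -1.4, 2.6]
gripper_width: 0.0005
grip_force: 1.5
clock: 11.6
tcp_pos: [0.4513, 0.3069, 0.1057]
tcp_rot: [-180.0, 0.0, -163.0]
force: [1.2, -1.1, 4.7]
gripper_width: 0.0006
grip_force: 2.1
```

```bash
python3 -m pendant '{"slide":[[0,0,0.005],[0,0,0.003],[0,0,0]],"rotation":[[0,0,0],[0,0,0],[0,0,0]],"gripper":[1,1,1]}'
```

```text
clock: 11.9
tcp_pos: [0.4512, 0.3071, 0.1043]
tcp_rot: [-179.9, 0.1, -162.9]
force: [-1.6, -5.3, 21.8]
gripper_width: -0.0001
grip_force: 11.1
```

The force of 22 N at tip height 16 mm shows the button is at its bottom stop. Now I retract and check.

```bash
python3 -m pendant '{"slide":[[0,0,0],[0,0,-0.02],[0,0,-0.05],[0,0,-0.1],[0,0,-0.1],[0,0,-0.1],[0,0,0],[0,0,0],[0,0,0]],"rotation":[[0,0,0],[0,0,0],[0,0,0],[0,0,0],[0,0,0],[0,0,0],[0,0,0],[0,0,0],[0,0,0]],"gripper":[1,1,1,1,1,1,1,1,1]}'
python3 - <<'E'
from bench import bot
from h import *
import pickle
T=bot.get_image("top");T0=pickle.load(open("d0.pkl","rb"))["top"]
C=onz(T,(341,236),.06)
for n,lo,hi in(("yel",(20,120,80),(35,255,255)),("red",(0,140,60),(8,255,255))):
    a=cen(mask(T,lo,hi,(270,170,410,310)));print(n,a)
k=(slice(40,310),slice(230,480))
for t in(T0,T):
    m=mask(t,(40,50,50),(90,255,255),(320,215,365,260));print("stone",cen(m)[0])
df=np.abs(T["frame"].astype(int)-T0["frame"]).max(2);print([(x,y) for y in range(40,310,20) for x in range(240,480,20) if df[y:y+20,x:x+20].max()>60])
E
```

```text
clock: 12.8
tcp_pos: [0.4503, 0.3061, 0.2487]
tcp_rot: [-180.0, -0.1, -162.9]
force: [-0.5, -0.3, -0.2]
gripper_width: 0.0008
grip_force: 0.0
yel (array([350.6875  , 274.328125]), 64, (np.int64(347), np.int64(267), np.int64(354), np.int64(284)))
red (array([352.5   , 289.6875]), 48, (np.int64(350), np.int64(285), np.int64(355), np.int64(294)))
stone [341.96273292 235.39130435]
stone [341.98780488 235.37804878]
[(300, 200), (320, 200), (340, 200), (360, 200), (300, 220), (360, 220), (280, 240), (300, 240), (360, 240), (300, 260), (320, 260), (340, 260), (340, 280)]
```

Only the ring area has changed. The pointer meets the red mark, the stone has not moved and the arm is clear.

```bash
python3 -c "
from bench import bot
print(bot.finish_job())"
```

```text
the job is handed in; nothing more can be done
None
```

The job is handed in: the pointer is within about half a degree of the red mark, the button was pressed to its stop and released, and the last top view showed the lamp, stone, jar, flux and phone unmoved (the cup, pen and cutters were not rechecked); the hand-in call returned no verdict.

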